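# Lay the colour bar out beside the grey bar on the copy board

## Robot

A 6-joint arm with a two-finger parallel gripper is mounted at the origin on the work surface. World frame = base frame: x ahead of the robot, y to its left, z up, the work surface at z = 0. Lengths are in mm, angles in rad, forces in N, time in s.
With the tool pointing down it reaches from about 350 to 975 mm from the base axis. Payload 7.1 kg.
Tool frame: the origin (TCP) lies midway between the tips of the shut fingers; the grasp point (between the pads) lies 19 mm behind it (ctrl.tcp_to_grasp is the distance from the TCP to the grasp point, in mm); z points along the fingers, y is the line along which they close (so a half turn about z gives the same grasp; the last joint's range is limited). The gripper opens to 88 mm and grips with 3 to 60 N. Pads are 20 mm wide; open, the fingers measure 115 mm over their backs; the gripper's body (75 mm by 178 mm) begins 61 mm behind the grasp point.
Start: joints at [-0.019, 0.423, 1.63, -0, 1.089, -0.019], TCP at [624.984, 0.026, 222.675] pointing down, gripper open.
Joint ranges: [-3, 3], [-0.9, 2.11], [0.09, 2.58], [-1.31, 4.45], [0.11, 2.69], [-2.54, 2.54]. Speed limits (rad/s): [2.39, 2.39, 3.01, 3.14, 3.14, 3.14].

## Interface

Orientations are given as a rotation vector (axis times angle).
In Python, from workcell import get_obs, cams, ticket, boxes_of, ctrl gives the robot as it stands.
- The arm moves only by the shell command python3 -m creep 'ROWS' [OPENING]. ROWS is JSON, one flat list of numbers, 4 for each row, row after row: the shift along the world's x, y, z in m, then the turn about the world's z in rad. In form: [tx, ty, tz, spin, tx, ty, tz, spin, ...]. A call has 1 to 10 rows; each row is the pose to reach, as a shift and turn from the pose commanded when the call began; what a row does not reach only later rows make up. A row lasts 1/12 s, in which the tool goes at most 41.7 mm and 7.16 degrees, less where a joint would pass 70% of its speed; a pose out of reach is approached as far as the arm can. A call with a gripper value outside its range is refused whole. OPENING is the opening, from 0 (shut) to 1 (fully open), set as the call begins (- or left out, the last holds). The fingers move at their own pace and stop on an object; the grip force is fixed at half the most. Time passes only in rows, so rows that repeat a pose let the fingers close. It gives the time, the measured TCP pose, the force, the opening and the grip force at its end, in the units of the state.
- get_obs(): the state, without advancing time (a new reading comes with each control period).
- cams.get_image(name): name is "scene" or "side" or "wrist"; returns (picture, depth): 400x640x3 uint8, red, green, blue; 400x640 float32, mm along the optical axis (not along the pixel's ray), 0 where there is no reading.
- cams.get_calibration(name): a dict with "mtx" (3x3 intrinsics, pixels), "R" (3x3) and "t" (3): a world point X has camera coordinates R X + t; the wrist camera has in their place "mount" (4x4, takes a point from camera to tool coordinates, whose origin is the TCP and whose axes are the flange's). Camera axes: x right, y down, z forward; pixel columns grow to the right and rows downward; lengths in mm; the calibration is good to about 2 mm. The wrist camera is an equidistant fisheye: a pixel r from the principal point sees the ray r / f radians off the axis. A picture is of the moment at which its call begins: read the wrist's pose just before it. get_calibration takes no time and is no camera call.
- ticket.close_job(): hands the job in; it is judged then, once.
Trained networks look in the newest picture that a camera, given by its name, has taken for a name from the list of things; names that differ only in an ending like _2 or _b are one class to them, and where a whole thing is asked for, a point or a joint stands for the part that bears it (a point fixed in the world has none). Each returns a list of dicts, best first, with "score" (0 to 1); they miss things now and then, are a little off and sometimes report something else, mostly with a low value. They report only what shows in the picture. A call takes as long as a camera call. They do not tell look-alikes from the thing itself.
- boxes_of(camera, target): "centre" ([column, row] in pixels, amid what is visible of it).
The state is a dict: "t": time; "qpos": joint angles; "qvel": joint speeds; "joint_torque": joint torques, N m; "ee_pos": TCP position; "orientation": TCP orientation; "ft_force": force on the tool from outside, world axes, zero at the start; "moment": the same for the moment, N m; "width": finger opening in mm; "grasp_force": force on a finger pad.
Only numpy, scipy, OpenCV 4.12 (cv2) and the standard library are available. Lean on these libraries where they do the work, as an engineer would, in place of code of your own. Each camera call takes 0.05 s, during which the arm holds its last target. There are 200 camera calls.

## Task

Take the black-and-white colour bar with the red end out of the grey rack, where it stands on its long edge, put it down on the green mat lying flat with its white patched face up, and let go of it there. Then take it again across its width and lay it flat inside the empty white outline on the black copy board, patches up and red end pointing the same way as the red end of the bar already lying there, letting go only once it rests on the board. Leave the blue bar, the bar already laid and everything else where they are.

Things in the scene. Friction and masses are not known exactly. Their poses are not given: they have to be found in the camera images.
- bar: colour bar to be laid, 150 x 30 x 12 mm, 140 g: black, one face white (3 mm thick) with five coloured patches, an 18 mm red block across one end. Starts on its long edge in either rack slot. Origin: middle of that edge. x: along it to the red end; y: out of the white patched face (horizontal at the start, must end up); z: across the 30 mm width, up at the start
- bar_mid (a point): centre of the colour bar, 15 mm along the bar's z from its origin; axes as the bar
- bar_red (a point): centre of the outer end of the bar's red block, 75 mm along x from bar_mid
- rack: fixed grey rack, base 110 (x) x 112 (y) x 10 mm, origin centre of underside. Two slots along x at y = -30 and +30 mm, floor 10 mm above the table, between lugs 16 mm long, 6 thick, tops 24 mm above the table, at x = -45 and +45 mm on both sides of the bar, 1 mm clearance. A bar's top edge is 40 mm above the table, its middle 70 mm are free for fingers
- mat: flat green mat, 200 (x) x 170 (y) x 3 mm, fixed to the table; origin centre of its underside
- board: black copy board, 200 (x) x 160 (y) x 10 mm, fixed; origin centre of its underside. Two white outlines, each 166 x 46 mm inside with its long side along x, centred at y = -38 mm (empty) and y = +38 mm (grey bar lies there). A red tick beside each outline marks the +x end, where the red ends belong
- place (a point): centre of the empty outline, on the board's top face (10 mm above the table); axes as the board: x along the outline towards the red tick, z up
- laid: the grey-scale bar already lying face up in the other outline: 150 x 30 x 12 mm, white top with five grey patches, red end block at its +x end; origin centre of its underside, z up. Not to be moved
- spare: plain blue bar, 150 x 30 x 12 mm, standing on its long edge in the rack's other slot; origin middle of its lower edge, x along it, z up. Not to be moved
- loupe: black loupe, 48 mm across, 48 mm high, origin centre of underside; not to be moved
- lens: black camera lens standing upright, 68 mm across, 100 mm high, origin centre of underside; not to be moved
- slidebox: white box of mounted slides, 70 (x) x 90 (y) x 55 mm, origin centre of underside; not to be moved
There are look-alikes about, which are no part of the job. Leave any orange, pink or purple look-alike of the bar alone.

How it is judged (in metres and radians):
On the way, in this order (a step that is already met when the one before it is completed fails the run):
1. the bar lies flat on the green mat, white patched face up, let go by the robot (angle between bar's own y axis and vertical below 0.12 rad and contact force between the fingers and bar below 0.05 N and linear speed of bar below 0.02 m/s and angular speed of bar below 0.2 rad/s and x of bar_mid in the frame of mat between -0.1 and 0.1 m and y of bar_mid in the frame of mat between -0.085 and 0.085 m and height (world z) of bar_mid below 0.014 m), for 0.15 s.
2. taken again, the bar rests flat on the copy board in the empty outline, patches up, red end the right way, while the fingers still hold it (angle between bar's own y axis and vertical below 0.12 rad and contact force between the fingers and bar above 0.5 N and contact force between bar and board above 0.2 N and x of bar_mid in the frame of place between -0.009 and 0.009 m and y of bar_mid in the frame of place between -0.009 and 0.009 m and angle between the x axis of bar and the x axis of place, either way round below 0.12 rad and x of bar_red in the frame of place above 0.05 m), for 0.06 s.
At the end, for the whole second after the job is handed in: The colour bar lies released and at rest on the copy board, white patched face up (within 0.12 rad), its centre within 9 mm of the empty outline's centre along and across, parallel to the outline within 0.12 rad, with its red end at the outline's red-tick end like the bar already there (angle between bar's own y axis and vertical below 0.12 rad and contact force between the fingers and bar below 0.05 N and linear speed of bar below 0.02 m/s and angular speed of bar below 0.2 rad/s and x of bar_mid in the frame of place between -0.009 and 0.009 m and y of bar_mid in the frame of place between -0.009 and 0.009 m and angle between the x axis of bar and the x axis of place, either way round below 0.12 rad and x of bar_red in the frame of place above 0.05 m and z of bar_mid in the frame of place between 0.004 and 0.0085 m); the robot touches nothing.
It fails at once if the bar already laid on the board is moved by more than 8 mm (distance of laid from where it was at the start of the episode above 0.008 m).
It fails at once if the blue bar in the rack is moved by more than 12 mm (distance of spare from where it was at the start of the episode above 0.012 m).
It fails at once if another thing on the bench is moved by more than 20 mm (distance of any of loupe, lens, slidebox from where it was at the start of the episode above 0.02 m).
It also fails if it takes over 58 s, if anything falls off the work surface, if the arm or the gripper's body presses on something with over 40 N, if the wrist force passes 120 N, or if a joint passes its speed limit or range.

## Working session

There is one attempt and no reset: what is moved stays moved. The work goes in short steps, Python scripts to look and compute and a shell command to move; the robot and the scene stay as the last step left them, time stands still between calls to the robot, and variables do not carry over. Pictures are saved under pics/ and viewed, at most 10 in all, crops included, and the job is handed in when it is done.

```bash
mkdir -p pics; cat > h.py <<'E'
import numpy as np,cv2
from workcell import get_obs,cams,boxes_of,ctrl
def world(cam,pts=None):
    im,d=cams.get_image(cam);c=cams.get_calibration(cam)
    v,u=np.mgrid[0:400,0:640];K=np.array(c["mtx"])
    X=np.stack([(u-K[0,2])/K[0,0]*d,(v-K[1,2])/K[1,1]*d,d],-1)
    W=(X-np.array(c["t"]).ravel())@np.array(c["R"])
    W[d==0]=np.nan
    return im,W
def save(n,im): cv2.imwrite("pics/"+n+".png",im[...,::-1])
E
python3 - <<'E'
from h import *
for cam in("scene","side"):
    im,W=world(cam);save(cam,im);np.save(cam+".npy",W)
    for t in("bar","rack","mat","board","laid","spare","loupe","lens","slidebox"):
        for b in boxes_of(cam,t)[:3]:
            c=np.array(b["centre"]).round().astype(int);print(cam,t,c,round(b["score"],2),W[c[1],c[0]].round(0))
print(get_obs()["t"],ctrl.tcp_to_grasp)
E
```

```text
scene bar [230 243] 0.76 [ 501. -293.   34.]
scene bar [225 300] 0.69 [ 659. -374.   33.]
scene bar [249 183] 0.65 [ 316. -149.   29.]
scene rack [227 242] 0.92 [ 497. -300.   39.]
scene mat [327 217] 0.59 [549.  11.   3.]
scene laid [380 166] 0.72 [471. 267.  22.]
scene spare [217 231] 0.58 [ 444. -311.   38.]
scene loupe [419 233] 0.83 [763. 198.  49.]
scene loupe [232 243] 0.39 [ 498. -287.   25.]
scene lens [366 272] 0.77 [810. -25. 103.]
scene slidebox [311 311] 0.98 [ 794. -185.    3.]
side bar [309 161] 0.9 [ 634. -369.    9.]
side bar [417 175] 0.56 [ 265. -326.   13.]
side bar [401 204] 0.48 [ 315. -120.   27.]
side rack [357 177] 0.91 [ 459. -282.   12.]
side rack [349 173] 0.62 [ 484. -255.   39.]
side mat [313 230] 0.88 [554.  17.   3.]
side board [348 299] 0.66 [427. 281.  11.]
side laid [329 296] 0.58 [470. 289.  22.]
side laid [315 230] 0.47 [548.  19.   5.]
side spare [366 171] 0.49 [ 431. -272.   42.]
side loupe [220 264] 0.93 [749. 233.  33.]
side lens [230 201] 0.89 [786.  23.  79.]
side slidebox [246 178] 0.66 [ 792. -150.   52.]
1.0 18.700000000000003
```

View pics/scene.png

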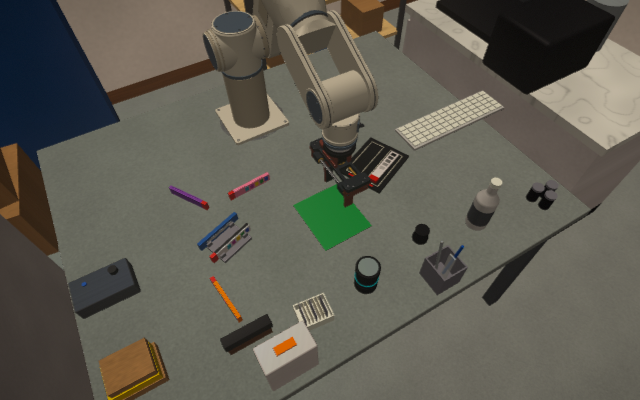

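View pics/side.png

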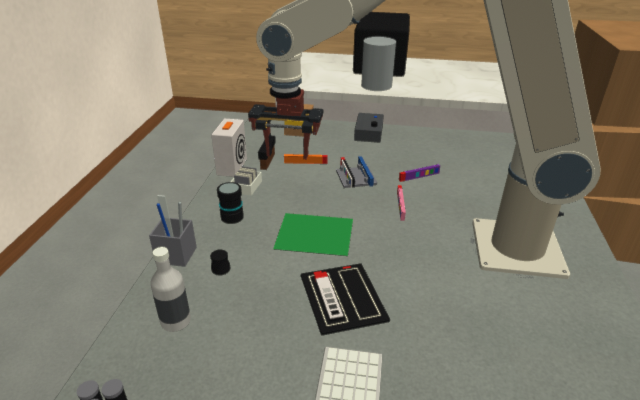

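The scene camera shows the rack near (225,240): the blue bar is at (218,231), and the colour bar beside it at (231,243) has its red end at about (213,257) and its white face towards the camera. The board near (380,165) has the laid bar's red end at (374,178). Next I'll measure these in numbers.

```bash
python3 - <<'E'
from h import *
out=[]
for cam,(x0,x1,y0,y1) in(("scene",(185,275,205,275)),("side",(325,385,145,195))):
    im=cv2.imread(f"pics/{cam}.png")[...,::-1].astype(int);W=np.load(cam+".npy")
    r,g,b=im[...,0],im[...,1],im[...,2]
    reg=(W[...,0]>380)&(W[...,0]<600)&(W[...,1]<-200)&(W[...,1]>-400)
    red=(r>100)&(g<60)&(b<60)
    def rect(m,name):
        P=W[m][:,:2].astype(np.float32)
        if len(P)<4: print(cam,name,len(P));return
        print(cam,name,len(P),W[m].mean(0).round(1),cv2.minAreaRect(P),)
    rect(reg&red,"rackred")
    top=reg&(W[...,2]>35)&(W[...,2]<46)
    rect(top&(b>r+50),"bluetop"); rect(top&~(b>r+50),"bartop?")
    rect(reg&(W[...,2]>6)&(W[...,2]<46)&(r>140)&(g>140),"white")
    rect(reg&(abs(W[...,2]-11)<4),"rackbase")
    rect((g>r+50)&(g>b+50)&(abs(W[...,2]-3)<6),"mat")
    bd=(W[...,0]>300)&(W[...,0]<620)&(W[...,1]<420)&(W[...,1]>110)
    rect(bd&red&(W[...,2]>15)&(W[...,2]<30),"laidred")
    rect(bd&red&(abs(W[...,2]-10)<5),"tick")
    rect(bd&(W[...,2]>17)&(W[...,2]<30)&(r>130)&(g>130),"laidwhite")
    rect(bd&(W[...,2]>5)&(W[...,2]<15)&(r<70)&(b<70),"board")
    save(cam+"_c",cv2.resize(im[y0:y1,x0:x1].astype(np.uint8),None,fx=8,fy=8,interpolation=2))
print(get_obs()["ee_pos"],get_obs()["orientation"])
E
```

```text
scene rackred 43 [ 549.  -366.4   35.4] ((550.1588134765625, -367.13177490234375), (13.911595344543457, 87.08390045166016), 66.43982696533203)
scene bluetop 147 [ 436.8 -309.5   40.6] ((436.0197448730469, -307.3659973144531), (14.852795600891113, 145.48599243164062), 20.16698455810547)
scene bartop? 286 [ 481.3 -296.7   39.6] ((465.378173828125, -300.869140625), (76.5074234008789, 151.45582580566406), 19.629192352294922)
scene white 11 [ 495.5 -283.6   40.8] ((494.50823974609375, -280.08795166015625), (3.8261122703552246, 91.4632568359375), 19.493480682373047)
scene rackbase 544 [ 479.  -295.2   10.9] ((483.8979187011719, -298.863525390625), (156.7428436279297, 208.8856658935547), 84.43831634521484)
scene mat 2591 [554.3  21.7   3.3] ((547.283935546875, 26.48767852783203), (203.78897094726562, 169.0581512451172), 1.5453541278839111)
scene laidred 37 [500.4 217.1  22.5] ((479.2350158691406, 201.83285522460938), (86.7741470336914, 20.96216583251953), 38.064937591552734)
scene tick 12 [480.2 183.   11.1] ((479.1017761230469, 183.12693786621094), (92.41259002685547, 8.705770492553711), 2
[... 1078 characters left out ...]
25390625, 175.9253387451172), 0.8616307377815247)
side laidred 49 [502.5 219.4  22.4] ((502.29315185546875, 219.77272033691406), (29.83926010131836, 15.486245155334473), 30.54842758178711)
side tick 34 [475.1 181.    9.9] ((477.2557373046875, 182.90151977539062), (94.15147399902344, 12.314108848571777), 22.375398635864258)
side laidwhite 442 [472.8 286.3  22.1] ((471.2120361328125, 289.6856994628906), (30.512605667114258, 137.1287841796875), 22.91246795654297)
side board 2857 [431.7 278.9   9.9] ((467.9263610839844, 217.80393981933594), (169.88043212890625, 325.0110168457031), 27.649856567382812)
[6.24992646e+02 3.58187428e-02 2.22684726e+02] [-2.22148619e+00 -2.22138025e+00 -3.84852794e-05]
```

View pics/scene_c.png

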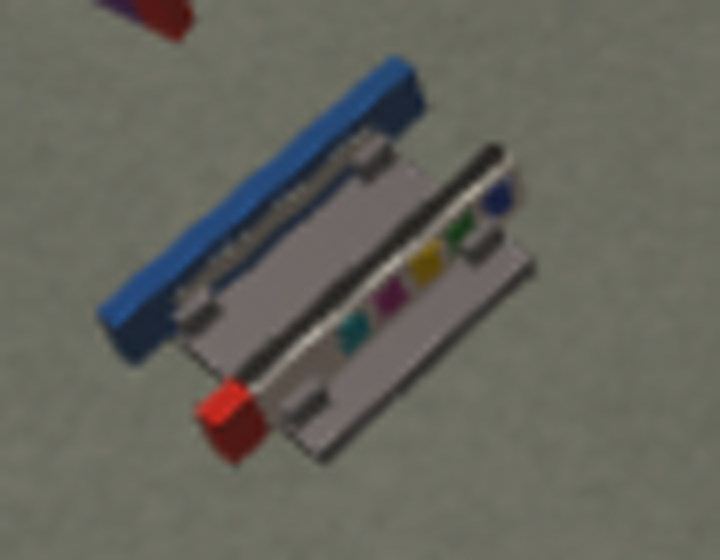

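```bash
python3 - <<'E'
from h import *
def ax(deg):
    a=np.radians(deg);u=np.array([np.cos(a),np.sin(a)]);return u,np.array([-u[1],u[0]])
u,n=ax(-70)
for cam in("scene","side"):
    im=cv2.imread(f"pics/{cam}.png")[...,::-1].astype(int);W=np.load(cam+".npy");r,g,b=im[...,0],im[...,1],im[...,2]
    s=W[...,:2]@u;t=W[...,:2]@n;z=W[...,2]
    m=(abs(t-365.5)<11)&(abs(s-436)<110)&(z>33)&(z<46)
    red=m&(r>100)&(g<70)&(b<70)
    print(cam,"bar s",np.percentile(s[m],[0,1,99,100]).round(1),"t",np.percentile(t[m],[2,50,98]).round(1),"red s",s[red].min().round(1),s[red].max().round(1),red.sum())
    P=W[m][:,:2].astype(np.float32);vx=cv2.fitLine(P,cv2.DIST_HUBER,0,.01,.01).ravel();print("ang",np.degrees(np.arctan2(vx[1],vx[0])))
    # outlines
    q=(W[...,0]>330)&(W[...,0]<560)&(W[...,1]<400)&(W[...,1]>140)&(abs(z-10)<6)
    for nm,mm in(("board",q&(z>6.5)&(r<60)&(g<60)),("lines",q&(r>110)&(g>110)&(b>100))):
        lab,L,st,c=cv2.connectedComponentsWithStats(mm.astype(np.uint8),connectivity=8)
        for i in np.argsort(-st[1:,4])[:4]+1:
            P=W[L==i][:,:2].astype(np.float32);print(nm,st[i,4],st[i,:4],[np.round(k,1) for k in cv2.minAreaRect(P)])
im=cv2.imread("pics/side.png")[255:340,290:400];cv2.imwrite("pics/side_b.png",cv2.resize(im,None,fx=7,fy=7,interpolation=2))
E
```

```text
scene bar s [366.4 368.4 516.3 517.8] t [356.9 366.4 371.8] red s 499.0 517.8 25
ang -70.07837
board 1026 [351 138  58  55] [array([441.5, 265.3]), array([160.5, 201.6]), np.float64(23.4)]
board 38 [340 168  12   9] [array([430. , 156.7]), array([40. , 22.2]), np.float64(1.2)]
board 6 [370 180   3   3] [array([505. , 207.3]), array([9.5, 4.4]), np.float64(26.8)]
board 1 [351 173   1   1] [array([436.4, 173. ]), array([0., 0.]), np.float64(0.0)]
lines 2 [377 165   2   1] [array([456.2, 268. ]), array([6.5, 0. ]), np.float64(107.7)]
lines 2 [371 172   1   2] [array([472.9, 229.7]), array([3.9, 0. ]), np.float64(146.5)]
lines 1 [376 167   1   1] [array([460.6, 258.8]), array([0., 0.]), np.float64(0.0)]
lines 1 [379 163   1   1] [array([450.6, 278.2]), array([0., 0.]), np.float64(0.0)]
side bar s [362.8 362.9 512.5 513.2] t [359.  366.4 371.7] red s 493.2 513.2 8
ang -69.52336
board 1658 [301 264  89  70] [array([440.9, 269.2]), array([159.6, 202. ]), np.float64(23.6)]
board 815 [341 269  37  48] [array([406.8, 250.7]), array([ 42.8, 162.2]), np.float64(24.0)]
board 223 [311 276  35  48] [array([475.4, 283.9]), array([ 42.1, 160.3]), np.float64(24.5)]
lines 71 [330 282  18  40] [array([448.8, 288.4]), array([  6.6, 129.5]), np.float64(24.4)]
lines 71 [309 276  21  50] [array([497.4, 290.9]), array([  6.3, 170.8]), np.float64(24.5)]
lines 65 [360 274  21  43] [array([378.6, 253.8]), array([ 19.2, 144.5]), np.float64(16.6)]
lines 42 [348 292  17  27] [array([408.8, 294.7]), array([12.8, 87.8]), np.float64(25.0)]
```

View pics/side_b.png

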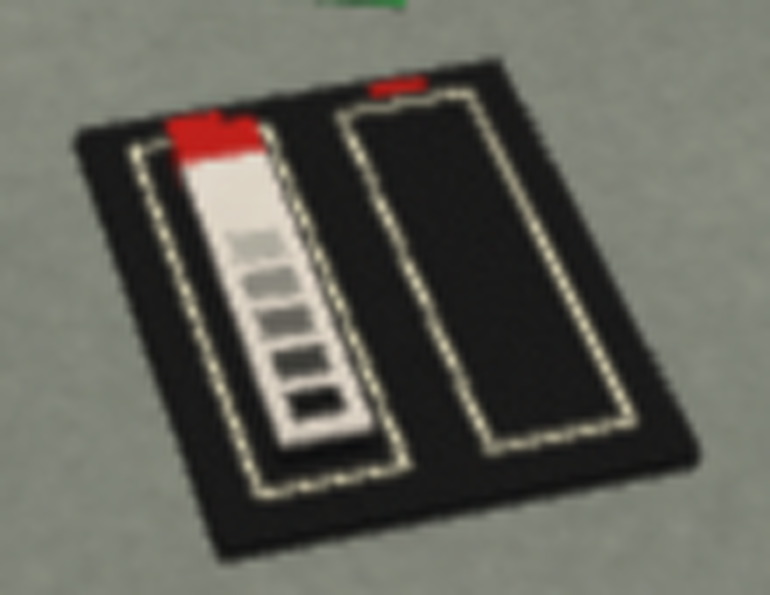

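The empty outline is the right-hand one, with its tick at the top at about (398,87) in the crop, so the red end must point towards the same side as the laid bar's. Moving above the bar now.

```bash
python3 -m creep '[-0.033,-0.072,0,0.09,-0.066,-0.145,0,0.18,-0.098,-0.217,0,0.27,-0.131,-0.289,0,0.349,-0.131,-0.289,-0.03,0.349,-0.131,-0.289,-0.06,0.349,-0.131,-0.289,-0.09,0.349,-0.131,-0.289,-0.11,0.349,-0.131,-0.289,-0.11,0.349,-0.131,-0.289,-0.11,0.349]' 0.45
python3 - <<'E'
from h import *
o=get_obs();print(o)
im,d=cams.get_image("wrist");save("w1",im);print(cams.get_calibration("wrist"))
E
```

```text
t: 1.83
ee_pos: [490.0, -290.0, 108.3]
orientation: [-1.802, -2.565, 0.001]
ft_force: [-1.1, 1.4, -0.6]
width: 39.5
grasp_force: 0.0
{'t': 1.8333, 'qpos': array([-5.54952801e-01,  5.01623953e-01,  1.82222952e+00, -7.01186616e-04,
        8.25048848e-01, -9.00306785e-01]), 'qvel': array([ 0.05424785, -0.05919391, -0.03524023,  0.01889614,  0.07814896,
        0.04866013]), 'joint_torque': array([ -1.24104615, -52.82948256, -22.14147449,  -0.06984261,
        -0.72079137,  -0.41141999]), 'ee_pos': array([ 490.03756177, -289.98059001,  108.33811802]), 'orientation': array([-1.80192421e+00, -2.56457775e+00,  1.46454110e-03]), 'ft_force': array([-1.05538588,  1.3572244 , -0.59264097]), 'moment': array([ 0.06240528, -0.05681578,  0.01539912]), 'grasp_force': 0.0, 'width': 39.510346002017826}
{'mtx': array([[309.70691629,   0.        , 323.05398044],
       [  0.        , 309.70691629, 202.30085254],
       [  0.        ,   0.        ,   1.        ]]), 'mount': array([[ 5.72587338e-04, -9.59034182e-01, -2.83289800e-01,
         7.75004502e+01],
       [ 9.99999831e-01,  5.19682357e-04,  2.61901758e-04,
        -9.97414670e-01],
       [-1.03952027e-04, -2.83289902e-01,  9.59034317e-01,
        -1.61277841e+02],
       [ 0.00000000e+00,  0.00000000e+00,  0.00000000e+00,
         1.00000000e+00]])}
```

View pics/w1.png

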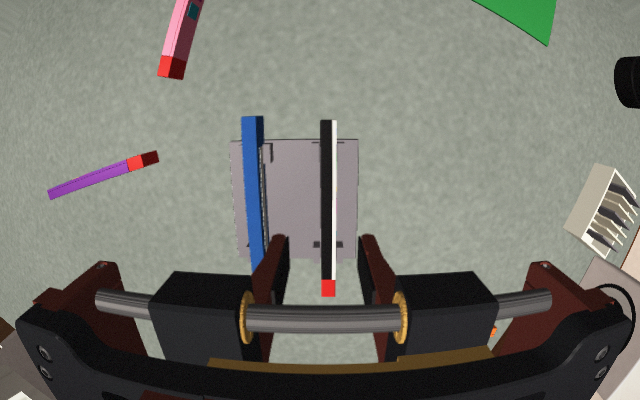

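The wrist view shows the bar between the two fingers and parallel to them, running from (328,120) to the red end at (328,296). The blue bar is on the left at (252,190). I'll project these pixels to check the centring.

```bash
cat >> h.py <<'E'
from scipy.spatial.transform import Rotation as R
def wray(px,z,o):
    c=cams.get_calibration("wrist");K=np.array(c["mtx"]);M=np.array(c["mount"])
    p=np.array(px,float)-K[:2,2];r=np.linalg.norm(p);th=r/K[0,0]
    d=np.r_[p/r*np.sin(th),np.cos(th)]
    Q=R.from_rotvec(o["orientation"]).as_matrix()
    D=Q@M[:3,:3]@d;C=np.array(o["ee_pos"])+Q@M[:3,3]
    return C+D*(z-C[2])/D[2]
E
python3 - <<'E'
from h import *
o=get_obs();Q=R.from_rotvec(o["orientation"]).as_matrix()
for px in((328,120),(328,281),(243,117),(263,117)):
    w=wray(px,40,o);print(px,w.round(1),(Q.T@(w-o["ee_pos"])).round(1))
E
```

```text
(328, 120) [ 469.5 -220.    40. ] [72.5  2.7 70.8]
(328, 281) [ 515.7 -346.1   40. ] [-61.7   3.4  70.3]
(243, 117) [ 407.8 -238.4   40. ] [ 76.2 -61.6  71. ]
(263, 117) [ 422.7 -233.7   40. ] [ 75.5 -46.   71. ]
```

```bash
python3 -m creep '[0,-0.002,-0.02,0,0,-0.002,-0.045,0,0,-0.002,-0.065,0,0,-0.002,-0.08,0,0,-0.002,-0.09,0,0,-0.002,-0.094,0,0,-0.002,-0.094,0,0,-0.002,-0.094,0,0,-0.002,-0.094,0]'; python3 -m creep '[0,0,0,0,0,0,0,0,0,0,0,0,0,0,0,0,0,0,0,0,0,0,0,0]' 0
```

```text
t: 2.63
ee_pos: [494.9, -291.2, 19.9]
orientation: [1.801, 2.572, 0.0]
ft_force: [-0.7, 0.5, 0.7]
width: 39.5
grasp_force: 0.0
t: 3.13
ee_pos: [494.1, -291.1, 18.9]
orientation: [1.802, 2.573, 0.0]
ft_force: [-1.3, -0.1, 2.1]
width: 12.0
grasp_force: 30.0
```

```bash
python3 -m creep '[0,0,0.02,0,0,0,0.05,0,0.005,0.02,0.08,0,0.013,0.058,0.08,0.01,0.021,0.095,0.08,0.02,0.029,0.13,0.08,0.03,0.037,0.168,0.08,0.04,0.045,0.205,0.08,0.05,0.053,0.24,0.08,0.06,0.061,0.275,0.08,0.065]'; python3 -m creep '[0.008,0.035,0,0,0.012,0.052,0,0,0.012,0.052,-0.03,0,0.012,0.052,-0.055,0,0.012,0.052,-0.07,0,0.012,0.052,-0.08,0,0.012,0.052,-0.084,0,0.012,0.052,-0.084,0,0.012,0.052,-0.084,0]'
```

```text
t: 3.97
ee_pos: [554.7, -14.1, 98.5]
orientation: [-1.716, -2.631, 0.001]
ft_force: [1.0, -1.0, -1.8]
width: 11.5
grasp_force: 30.0
t: 4.72
ee_pos: [567.4, 35.9, 15.1]
orientation: [1.718, 2.63, 0.0]
ft_force: [0.6, -0.2, -1.2]
width: 12.0
grasp_force: 30.0
```

```bash
python3 -m creep '[0,0,-0.001,0,0,0,-0.002,0,0,0,-0.0025,0,0,0,-0.0025,0,0,0,-0.0025,0]'; python3 -m creep '[0,0,-0.0005,0,0,0,-0.001,0,0,0,-0.001,0,0,0,-0.001,0]'
```

```text
t: 5.13
ee_pos: [567.1, 36.0, 12.5]
orientation: [1.717, 2.63, 0.0]
ft_force: [-0.0, 0.3, -0.9]
width: 11.4
grasp_force: 30.0
t: 5.47
ee_pos: [567.1, 36.0, 11.8]
orientation: [1.717, 2.63, 0.0]
ft_force: [-1.1, 0.0, 6.5]
width: 11.9
grasp_force: 30.0
```

```bash
python3 -m creep '[0,0,0,0,0,0,0,0,0,0,0,0,0,0,0,0,0,0,0,0,0,0,0,0,0,0,0,0]' 1; python3 -m creep '[0,0,0.004,0,0,0,0.01,0,0,0,0.013,0,0,0,0.013,0,0,0,0.013,0]'
python3 - <<'E'
from h import *
o=get_obs()
im,d=cams.get_image("wrist");save("w2",im)
E
```

```text
t: 6.05
ee_pos: [567.0, 36.0, 11.1]
orientation: [-1.717, -2.631, 0.0]
ft_force: [0.0, -0.5, 0.6]
width: 54.9
grasp_force: 0.0
t: 6.47
ee_pos: [567.3, 36.0, 24.7]
orientation: [1.717, 2.63, 0.001]
ft_force: [0.4, -0.7, -0.0]
width: 86.5
grasp_force: 0.0
```

View pics/w2.png

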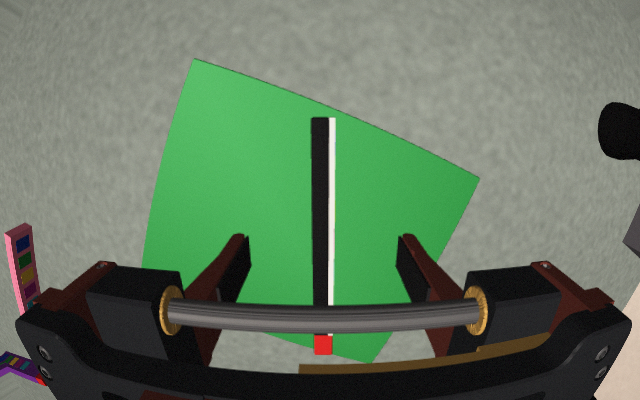

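The wrist view shows the bar standing on its edge on the mat from (321,118) to (323,350), with its white face to the right towards the right-hand finger. I'll push it with that finger so it tips over white face up.

```bash
python3 -m creep '[-0.014,-0.006,0,0,-0.0275,-0.012,0,0,-0.033,-0.0145,0,0,-0.0357,-0.0157,0,0,-0.0385,-0.0169,0,0,-0.0412,-0.0181,0,0,-0.044,-0.0193,0,0,-0.0467,-0.0205,0,0,-0.0495,-0.0217,0,0,-0.0495,-0.0217,0,0]'
python3 - <<'E'
from h import *
o=get_obs()
im,d=cams.get_image("wrist");save("w3",im)
E
```

```text
t: 7.35
ee_pos: [516.8, 14.2, 24.1]
orientation: [-1.717, -2.63, 0.001]
ft_force: [0.3, -1.1, -1.0]
width: 87.9
grasp_force: 0.0
```

View pics/w3.png

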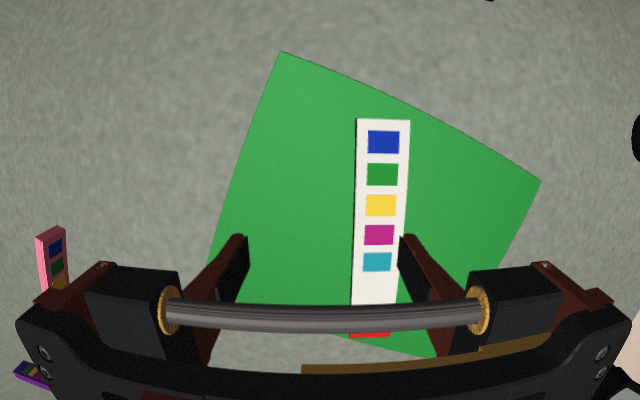

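It has fallen flat with its patches up, between the fingers, running from (384,120) to the red block at (370,335). I'll measure its pose for the new grip.

```bash
cat > lie.py <<'E'
from h import *
import sys
z=float(sys.argv[1]);o=get_obs();Q=R.from_rotvec(o["orientation"]).as_matrix()
im,d=cams.get_image("wrist");im=im.astype(int)
m=((im.min(2)>150)).astype(np.uint8);m[310:]=0
m=cv2.morphologyEx(m,cv2.MORPH_CLOSE,np.ones((25,25)))
n,L,st,c=cv2.connectedComponentsWithStats(m)
ok=[i for i in range(1,n) if 250<c[i,0]<450 and st[i,4]>1500];i=max(ok,key=lambda k:st[k,4])
v,u=np.nonzero(L==i)
P=np.array([(Q.T@(wray((a,b),z,o)-o["ee_pos"]))[:2] for a,b in zip(u[::3],v[::3])])
r=cv2.minAreaRect(P.astype(np.float32));print("tool xy rect",r,"x max",P[:,0].max(),o["ee_pos"])
far=P[:,0].max();print("edges y at x~50,0:",[(P[abs(P[:,0]-k)<4][:,1].min().round(1),P[abs(P[:,0]-k)<4][:,1].max().round(1)) for k in(50,20,0)])
E
python3 lie.py 15
```

```text
Traceback (most recent call last):
  File "lie.py", line 10, in <module>
    P=np.array([(Q.T@(wray((a,b),z,o)-o["ee_pos"]))[:2] for a,b in zip(u[::3],v[::3])])
                      ~~~~^^^^^^^^^^^
  File "h.py", line 13, in wray
    c=cams.get_calibration("wrist");K=np.array(c["mtx"]);M=np.array(c["mount"])
ValueError: time passes only in moves, steps and waits
```

```bash
sed -i 's/^def wray/CAL=cams.get_calibration("wrist")\ndef wray/; s/c=cams.get_calibration("wrist");K/c=CAL;K/' h.py; python3 lie.py 15
```

```text
tool xy rect ((16.082557678222656, 31.758255004882812), (30.197864532470703, 118.93476104736328), 89.96482849121094) x max 75.5490551597016 [517.44820754  14.3104409   24.17517216]
edges y at x~50,0: [(np.float64(16.8), np.float64(46.7)), (np.float64(17.0), np.float64(46.8)), (np.float64(17.1), np.float64(45.1))]
```

```bash
python3 -m creep '[0.015,0.0065,0,0,0.029,0.0127,0,0,0.029,0.0127,0,0,0.029,0.0127,0,0,0.029,0.0127,0,0,0.029,0.0127,0,0,0.029,0.0127,0,0]'; python3 lie.py 15
```

```text
t: 8.08
ee_pos: [545.6, 26.8, 24.0]
orientation: [-1.717, -2.63, 0.001]
ft_force: [-0.3, 0.5, 0.2]
width: 88.0
grasp_force: 0.0
tool xy rect ((16.25048828125, 1.0965023040771484), (30.165124893188477, 118.64076232910156), 89.90348052978516) x max 75.56280279444783 [545.56975383  26.7890276   24.04449184]
edges y at x~50,0: [(np.float64(-13.3), np.float64(15.2)), (np.float64(-13.8), np.float64(16.0)), (np.float64(-13.7), np.float64(16.0))]
```

```bash
python3 -m creep '[0.001,0,-0.006,0,0.001,0,-0.012,0,0.001,0,-0.016,0,0.001,0,-0.018,0,0.001,0,-0.018,0,0.001,0,-0.018,0]'; python3 -m creep '[0,0,0,0,0,0,0,0,0,0,0,0,0,0,0,0,0,0,0,0,0,0,0,0,0,0,0,0,0,0,0,0]' 0
```

```text
t: 8.63
ee_pos: [547.3, 27.0, 5.9]
orientation: [-1.717, -2.63, 0.001]
ft_force: [-0.3, 0.8, 0.0]
width: 87.6
grasp_force: 0.0
t: 9.3
ee_pos: [547.5, 27.0, 6.2]
orientation: [1.717, 2.631, 0.0]
ft_force: [-0.2, -0.4, -0.4]
width: 38.2
grasp_force: 0.0
```

```bash
python3 -m creep '[0,0,0,0,0,0,0,0,0,0,0,0,0,0,0,0]'; python3 -m creep '[0,0,0.02,0,0,0,0.05,0,0,0,0.08,0,0,0,0.1,0,0,0,0.1,0]'
```

```text
t: 9.63
ee_pos: [547.5, 27.0, 6.2]
orientation: [1.717, 2.631, 0.0]
ft_force: [-0.1, -0.3, 0.8]
width: 29.5
grasp_force: 30.0
t: 10.05
ee_pos: [550.0, 27.1, 110.0]
orientation: [1.715, 2.626, 0.006]
ft_force: [1.0, 0.5, -1.2]
width: 29.6
grasp_force: 30.0
```

```bash
python3 -m creep '[-0.02,0.032,0,0,-0.04,0.064,0,0,-0.06,0.096,0,0,-0.08,0.128,0,0,-0.1,0.16,0,0,-0.12,0.192,0,0,-0.135,0.215,0,0,-0.141,0.224,-0.01,0,-0.141,0.224,-0.035,0,-0.141,0.224,-0.055,0]'; python3 -m creep '[0,0,0,0,0,0,0,0,0,0,0,0,0,0,0,0]'
python3 - <<'E'
from h import *
o=get_obs();print(o["ee_pos"],o["orientation"])
im,d=cams.get_image("wrist");save("w4",im)
E
```

```text
t: 10.88
ee_pos: [405.9, 251.4, 49.6]
orientation: [1.714, 2.632, 0.0]
ft_force: [0.5, 0.7, -1.4]
width: 29.5
grasp_force: 30.0
t: 11.22
ee_pos: [407.3, 250.9, 51.8]
orientation: [1.718, 2.629, 0.002]
ft_force: [0.1, 0.2, -1.0]
width: 29.6
grasp_force: 30.0
[407.25881744 250.93415562  51.79115532] [1.71811470e+00 2.62949730e+00 1.59060474e-03]
```

View pics/w4.png

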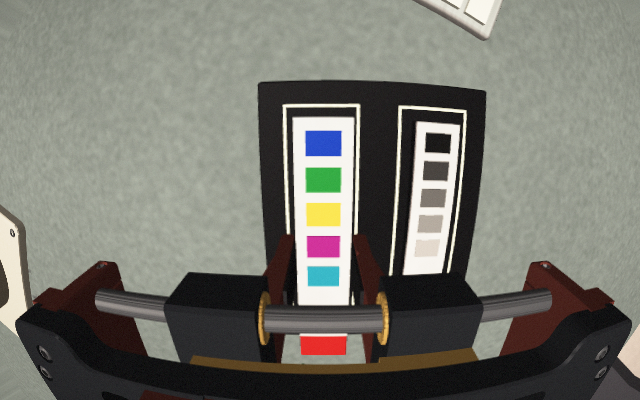

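The bar hangs over the empty outline, whose upper corners are at (283,104) and (360,103). Its red end points down the picture, the same way as the laid bar's. I'll check the offset from the outline corners.

```bash
python3 - <<'E'
from h import *
o=get_obs();Q=R.from_rotvec(o["orientation"]).as_matrix()
im=cv2.imread("pics/w4.png").astype(int).min(2)
for r in (110,140,170,200,225):
    row=im[r,265:385]; x=np.nonzero(row>120)[0]+265
    g=np.split(x,np.nonzero(np.diff(x)>1)[0]+1); L=g[0].mean();Rr=g[-1].mean()
    a=[(Q.T@(wray((k,r),10,o)-o["ee_pos"]))[:2].round(1) for k in(L,Rr)];print(r,L,Rr,a,"mid y",(a[0][1]+a[1][1])/2)
c=im[90:116,300:345];print("top line row",[90+np.argmax(c[:,k]) for k in(0,20,40)])
for k in (0,20,40): print((Q.T@(wray((300+k,90+np.argmax(c[:18,k])),10,o)-o["ee_pos"]))[:2].round(1))
print((Q.T@(wray((323,117),51.8-6.2+15,o)-o["ee_pos"]))[:2].round(1))
E
```

```text
110 284.0 357.5 [array([ 80.1, -26.4]), array([80. , 21.4])] mid y -2.5
140 284.5 357.5 [array([ 60.2, -26.3]), array([60.2, 21.6])] mid y -2.3499999999999996
170 285.0 357.0 [array([ 40.1, -26.4]), array([40.1, 21.7])] mid y -2.3499999999999996
200 286.5 356.0 [array([ 19.2, -26. ]), array([19.2, 21.6])] mid y -2.1999999999999993
225 287.5 355.5 [array([  0.9, -26. ]), array([ 0.9, 21.9])] mid y -2.0500000000000007
top line row [np.int64(105), np.int64(105), np.int64(105)]
[ 83.2 -15.9]
[83. -3.]
[83.1 10. ]
[75.8 -1. ]
```

```bash
python3 -m creep '[0,-0.0015,-0.012,0,0,-0.0015,-0.024,0,0,-0.0015,-0.031,0,0,-0.0015,-0.034,0,0,-0.0015,-0.036,0,0,-0.0015,-0.036,0,0,-0.0015,-0.036,0,0,-0.0015,-0.036,0]'; python3 -m creep '[0,0,-0.0005,0,0,0,-0.001,0,0,0,-0.0015,0,0,0,-0.0015,0,0,0,-0.0015,0]'
```

```text
t: 11.93
ee_pos: [406.8, 249.7, 15.6]
orientation: [1.717, 2.63, 0.001]
ft_force: [-0.1, 0.1, -2.1]
width: 30.0
grasp_force: 30.0
t: 12.35
ee_pos: [406.5, 249.5, 13.7]
orientation: [-1.717, -2.631, 0.0]
ft_force: [-0.2, 0.1, -1.6]
width: 29.9
grasp_force: 30.0
```

```bash
python3 -m creep '[0,0,-0.0005,0,0,0,-0.001,0,0,0,-0.001,0,0,0,-0.001,0,0,0,-0.001,0]'
```

```text
t: 12.77
ee_pos: [406.5, 249.6, 13.2]
orientation: [1.717, 2.631, 0.0]
ft_force: [-1.2, -1.8, 6.9]
width: 29.7
grasp_force: 30.0
```

```bash
python3 -m creep '[0,0,0,0,0,0,0,0,0,0,0,0,0,0,0,0,0,0,0,0]' 0.52; python3 -m creep '[0,0,0.015,0,0,0,0.04,0,0,0,0.07,0,0,0,0.1,0,0,0,0.1,0,0,0,0.1,0,0,0,0.1,0]'; python3 - <<'E'
from h import *
o=get_obs()
im,d=cams.get_image("wrist");save("w5",im)
E
```

```text
t: 13.18
ee_pos: [406.5, 249.6, 12.6]
orientation: [-1.717, -2.631, -0.0]
ft_force: [0.1, -1.1, -0.3]
width: 45.6
grasp_force: 0.0
t: 13.77
ee_pos: [406.2, 249.4, 112.4]
orientation: [-1.717, -2.631, 0.0]
ft_force: [-0.1, -0.0, -0.3]
width: 45.6
grasp_force: 0.0
```

View pics/w5.png

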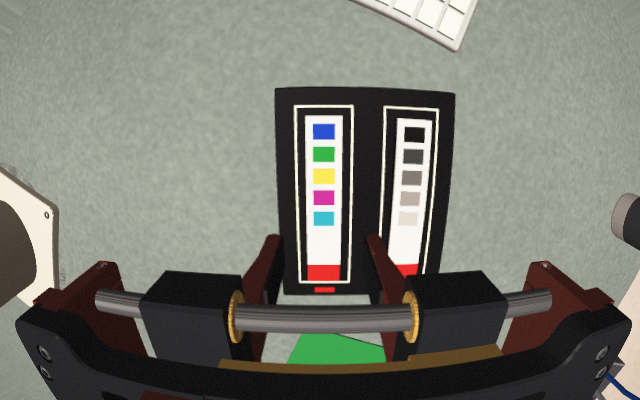

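The bar lies inside the outline, from (324,115) to its red end at (324,280), and the red tick is below it at (324,290). One numerical check before I hand it in.

```bash
python3 - <<'E'
from h import *
o=get_obs();Q=R.from_rotvec(o["orientation"]).as_matrix()
im=cv2.imread("pics/w5.png").astype(int);f=lambda p,z:(Q.T@(wray(p,z,o)-o["ee_pos"]))[:2].round(1)
col=im[95:298,324,::-1]
r=np.where(col.max(1)>120)[0]+95;g=[(a[0],a[-1]) for a in np.split(r,np.nonzero(np.diff(r)>1)[0]+1)];print(g)
print("line top",f((324,g[0][0]),10),"bar top",f((324,g[1][0]),22))
for row in(120,250):
    x=np.where(im[row,285:365].min(1)>120)[0]+285;q=[(a[0],a[-1]) for a in np.split(x,np.nonzero(np.diff(x)>1)[0]+1)];print(row,[(f((a-.5,row),z),f((b+.5,row),z)) for (a,b),z in zip(q,(10,22,10))])
print("bottom rows:",[(k+95,tuple(col[k])) for k in range(180,200)])
print("tries",f((324,279.5),22),f((324,283),10))
E
```

```text
[(np.int64(105), np.int64(107)), (np.int64(115), np.int64(283)), (np.int64(287), np.int64(292)), (np.int64(296), np.int64(297))]
line top [84.7 -0.2] bar top [76.2 -0.2]
120 [(array([ 72.1, -25.9]), array([ 72.1, -23.3])), (array([ 72.2, -15.9]), array([72.3, 14.6])), (array([72.1, 22.1]), array([72.2, 24.7]))]
250 [(array([-46.8, -24.9]), array([-46.8, -23. ])), (array([-41.1, -15.7]), array([-41. ,  14.7])), (array([-46.8,  22.9]), array([-46.8,  24.8]))]
bottom rows: [(275, (np.int64(238), np.int64(49), np.int64(47))), (276, (np.int64(238), np.int64(48), np.int64(45))), (277, (np.int64(238), np.int64(47), np.int64(44))), (278, (np.int64(237), np.int64(44), np.int64(42))), (279, (np.int64(239), np.int64(51), np.int64(47))), (280, (np.int64(242), np.int64(87), np.int64(76))), (281, (np.int64(246), np.int64(241), np.int64(224))), (282, (np.int64(238), np.int64(235), np.int64(214))), (283, (np.int64(147), np.int64(146), np.int64(123))), (284, (np.int64(33), np.int64(29), np.int64(31))), (285, (np.int64(31), np.int64(29), np.int64(26))), (286, (np.int64(88), np.int64(30), np.int64(30))), (287, (np.int64(180), np.int64(35), np.int64(33))), (288, (np.int64(237), np.int64(47), np.int64(44))), (289, (np.int64(238), np.int64(48), np.int64(45))), (290, (np.int64(238), np.int64(50), np.int64(46))), (291, (np.int64(215), np.int64(42), np.int64(41))), (292, (np.int64(132), np.int64(35), np.int64(34))), (293, (np.int64(25), np.int64(23), np.int64(22))), (294, (np.int64(53), np.int64(54), np.int64(51)))]
tries [-71.7  -0. ] [-82.9   0. ]
```

```bash
python3 -c "
from workcell import ticket
print(ticket.close_job())"
```

```text
the job is handed in; nothing more can be done
None
```

The colour bar was tipped face up and let go on the green mat, then laid in the empty outline on the copy board, patches up and red end at the tick. By the wrist camera it is within about 2 mm of centre; it was released and the job handed in at about 14 s, though no verdict was returned.

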